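# Pack the stapler and the pin box into the kit case

## Robot

A 6-joint arm with a two-finger parallel gripper is mounted at the origin on a cart in front of the work surface, level with it; the furniture and walls round the work are solid. World frame = base frame: x ahead of the robot, y to its left, z up, the work surface at z = 0. Lengths are in m, angles in rad, forces in N, time in s.
With the tool pointing down it reaches from about 0.35 to 0.975 m from the base axis. Payload 4.9 kg.
Tool frame: the origin (TCP) lies on the centre line of the jaws, within the pads' length; the fingertips stand 25 mm ahead of it and the grasp point (between the pads) lies 6 mm ahead of it; z points along the fingers, y is the line along which they close (so a half turn about z gives the same grasp; the last joint's range is limited). The gripper opens to 85 mm and grips with 20 to 120 N. Pads are 22 mm wide; open, the fingers measure 114 mm over their backs; the gripper's body (76 mm by 85 mm) begins 54 mm behind the grasp point. The pads swing forward as they close: fully open they stand 13 mm farther back than shut.
Start: joints at [1.01, 0.053, 1.613, -0, 1.476, -0.119], TCP at [0.267, 0.565, 0.256] pointing down, gripper open.
Joint ranges: [-3.01, 3.01], [-1.01, 2.22], [0.06, 2.58], [-1.02, 4.17], [0.09, 2.62], [-3.14, 3.14]. Speed limits (rad/s): [2.57, 2.57, 3.14, 3.14, 3.14, 3.14].

## Interface

Orientations are given as a unit quaternion [w, x, y, z].
In Python, from plant import state, grab_frame, get_calibration, job gives the robot as it stands. The module is installed in compiled form; this text tells all that it offers.
- The arm moves only by the tool move_arm, never from a script. Its argument "targets" is a list that holds one entry, the list of rows, each a list of 5 numbers: the opening in per cent of the stroke, from 0 (shut) to 100 (fully open), then the shift along the tool's x, y, z as a fraction of full scale, then the turn about the tool's z as a fraction of full scale. A call has 1 to 5 rows; each row shifts and turns the commanded pose from where the row before left it, along the tool's axes as they then stand; what a row does not reach is not made up. Full scale, the value 1, is 0.6 m for a shift and 6 degrees for a turn. A row lasts 1/12 s, in which the tool goes at most 41.7 mm and 7.16 degrees, less where a joint would pass 70% of its speed; a pose out of reach is approached as far as the arm can. A call with a number of a shift or a turn outside -1 to 1 is refused whole. A call with a gripper value outside its range is refused whole. The fingers move at their own pace and stop on an object; the grip force is fixed at half the most. Time passes only in rows, so rows that do not move let the fingers close. It gives the time, the measured TCP pose, the force, the opening and the grip force at its end, in the units of the state.
- state(): the state, without advancing time (a new reading comes with each control period).
- grab_frame(name): name is "scene" or "top" or "wrist"; returns the picture (480x640x3 uint8, red, green, blue); there is no depth.
- get_calibration(name): a dict with "vertical_fov" (degrees; the focal length in pixels is half the picture's height over the tangent of half this angle, whatever the lens; pixels are square), "cx", "cy" (the principal point, pixels), "dist_coeffs" ([k1, k2, p1, p2, k3] as OpenCV has them; the pictures are not rectified), "R" (3x3) and "t" (3): a world point X has camera coordinates R X + t. Camera axes: x right, y down, z forward; pixel columns grow to the right and rows downward; lengths in m; the calibration is good to about 2 mm. A picture is of the moment at which its call begins: read the wrist's pose just before it. get_calibration takes no time and is no camera call; for the wrist camera it gives the pose at the moment of the call.
- job.job_done(): hands the job in; it is judged then, once.
The state is a dict: "time": time; "joint_pos": joint angles; "joint_vel": joint speeds; "joint_efforts": joint torques, N m; "tool_pos": TCP position; "tool_rot": TCP orientation; "contact_force": force on the tool from outside, world axes, zero at the start; "ft_torque": the same for the moment, N m; "gripper_width": opening from 0.0 (shut) to 1.0 (fully open); "grasp_force": force on a finger pad.
Only numpy, scipy, OpenCV 4.12 (cv2) and the standard library are available. Lean on these libraries where they do the work, as an engineer would, in place of code of your own. Each camera call takes 0.05 s, during which the arm holds its last target. There are 200 camera calls.

## Task

Pack the balloon fitter's kit: press the stapler and the box of pins, each upright, into their own cutouts in the open case, until each is fully home on the bottom of its cutout and held by the grip ribs; then let go. Leave the masking tape, the balloon weight and the keys where they are.

Things in the scene. Friction and masses are not known exactly. Their poses are not given: they have to be found in the camera images.
- kit_case: Open shallow case, black shell, rigid grey insert; fixed; 170 (x) x 200 (y) x 34 mm. Origin at the centre of its underside, z up; handle and two steel catches on its -x side. Insert's top face 32 mm above the worktop, rim 34. Two empty cutouts, both long in y, and near the +y edge a slot that already holds a white marker (fixed, leave it), standing about 9 mm out of the insert.
- stapler_cutout (a point): Floor centre of the long narrow cutout nearer the handle; axes as the case's. 38 (x) x 140 (y) mm, 22 mm deep (floor 10 mm above worktop), 3 mm 45-degree lead-in. Mid each long wall a rounded sprung rib, 70 mm long, crest 15 mm above the floor, reaches 1.5 mm inside the stapler's outline: pressed straight down at its middle with about 7-12 N, its foot passes the ribs, which spring out above it.
- box_cutout (a point): Floor centre of the shorter, wider cutout farther from the handle; axes as the case's. 56 (x) x 76 (y) mm, 14 mm deep (floor 18 mm above worktop), 3 mm 45-degree lead-in. Mid each 76 mm wall a rounded sprung rib, 40 mm long, crest 5 mm above the floor, reaches 1.2 mm inside the box's outline: held level and pressed straight down at its middle with about 5-10 N it goes to the floor; the ribs then grip its sides.
- stapler_center (a point): Centre (23 mm above underside) of the loose stapler: red top, black foot, 34 (x) x 135 (y) x 46 (z) mm, about 0.17 kg; z up, length along y. Foot 34 mm wide, 10 mm high. Grip the red top (26 to 46 mm above the underside, 30 mm wide) across x. Fits either way round; press it in while held upright, as it can tip over if let go on the ribs. At home its underside is on the cutout's floor, red top clear of the insert.
- stapler: The same stapler; origin at the centre of its underside.
- pin_box_center (a point): Centre (14 mm above its underside) of the loose card box of pins with a teal lid and cream base, a shut rigid block 52 (x) x 72 (y) x 28 (z) mm, 0.06 kg; z up. Grip it across its 52 mm width, x. It fits its cutout either way round. At home its upper 14 mm stand out of the insert. If it is let go half-way and tips when pressed, press down its high side.
- pin_box: The same box; origin at the centre of its underside.
- masking_tape: Bystander: loose roll of cream masking tape lying flat behind the case, 93 mm across, 24 mm high. Origin at the centre of its underside.
- silver_weight: Bystander: loose silver foil balloon weight, 45 x 45 x 46 mm, at the back. Origin at the centre of its underside.
- keys: Bystander: loose bunch of keys, 78 x 96 x 10 mm, at the front right. Origin at the centre of its underside.

How it is judged:
By the outcome, as a careful person would: the job done as asked, in the order asked, and still so for the second after the job is handed in, with the robot touching nothing.
It also fails if it takes over 72 s, if anything falls off the work surface, if the arm or the gripper's body presses on something with over 40 N, if the wrist force passes 120 N, or if a joint passes its speed limit or range.

## Working session

There is one attempt and no reset: what is moved stays moved. The work goes in short steps, Python scripts to look and compute and a tool call to move; the robot and the scene stay as the last step left them, time stands still between calls to the robot, and variables do not carry over. Pictures are saved under pics/ and viewed, at most 10 in all, crops included, and the job is handed in when it is done.

Besides the shell and the picture viewer there is one more tool, called after "Request:" by a JSON object that holds its "method" and its "body", one argument or row to a line. move_arm: Moves the arm, as the interface text tells. Shift numbers are shares of 0.6 m and turn numbers shares of 6 degrees, none past 1 either way. Its arguments: {"type":"object","properties":{"targets":{"type":"array"}},"required":["targets"]}

```bash
mkdir -p pics
cat > h.py <<'E'
import numpy as np, cv2
from plant import state, grab_frame, get_calibration, job
def cal(n):
    c=get_calibration(n); f=240/np.tan(np.radians(c["vertical_fov"])/2)
    K=np.array([[f,0,c["cx"]],[0,f,c["cy"]],[0,0,1.]])
    return K,np.array(c["dist_coeffs"],float),np.array(c["R"]),np.array(c["t"])
def ray(C,px,z):
    K,d,R,t=C
    p=cv2.undistortPoints(np.array(px,float).reshape(-1,1,2),K,d).reshape(-1,2)
    o=-R.T@t; v=np.c_[p,np.ones(len(p))]@R
    return o+v*((z-o[2])/v[:,2])[:,None]
def snap(n,f):
    C=cal(n); im=grab_frame(n); cv2.imwrite("pics/"+f,im[...,::-1]); return C,im
E
python3 - <<'E'
from h import *
s=state(); print({k:np.round(v,3) for k,v in s.items()})
for n in("top","wrist"):
    C,im=snap(n,n+"0.png"); print(n,C[0][0,0],C[1],-C[2].T@C[3],C[2].round(2).tolist())
E
```

```text
{'time': np.float64(0.0), 'joint_pos': array([ 1.01 ,  0.053,  1.614, -0.   ,  1.476, -0.119]), 'joint_vel': array([ 0.   , -0.   , -0.001,  0.   , -0.   ,  0.001]), 'joint_efforts': array([ 0.0000e+00, -3.9368e+01, -3.7017e+01, -0.0000e+00,  7.0000e-03,
       -0.0000e+00]), 'tool_pos': array([0.267, 0.564, 0.255]), 'tool_rot': array([-0.   ,  0.219,  0.976, -0.001]), 'contact_force': array([-0.063,  0.664, -0.351]), 'ft_torque': array([-0.012, -0.005,  0.019]), 'grasp_force': np.float64(0.0), 'gripper_width': np.float64(1.001)}
top 485.0739476643927 [-0.03688205  0.          0.          0.          0.        ] [ 0.45885198 -0.07072453  0.95726179] [[-0.01, -1.0, -0.01], [-0.99, 0.01, -0.15], [0.15, 0.01, -0.99]]
wrist 350.26906459373265 [0.01556988 0.         0.         0.         0.        ] [0.20556839 0.59411886 0.37305449] [[0.43, 0.9, -0.0], [0.87, -0.41, 0.27], [0.24, -0.12, -0.96]]
```

View pics/top0.png

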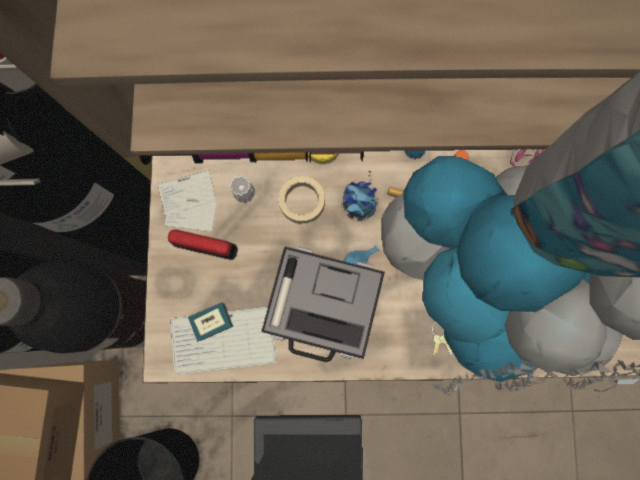

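The top view shows the case at about (325,302), handle down (-x), with the marker slot on its left. The stapler is at (202,244), the pin box at (211,321), a shelf above row 150 and balloons at right.

```bash
cat >> h.py <<'E'
def blob(m,roi=None):
    m=m.astype(np.uint8)
    if roi: k=np.zeros_like(m); x0,y0,x1,y1=roi; k[y0:y1,x0:x1]=1; m=m*k
    c=max(cv2.findContours(m,cv2.RETR_EXTERNAL,cv2.CHAIN_APPROX_NONE)[0],key=cv2.contourArea)
    return c.reshape(-1,2)
def rect(C,c,z):
    w=ray(C,c,z)[:,:2]; (x,y),(a,b),th=cv2.minAreaRect((w*1000).astype(np.float32))
    if a<b: a,b,th=b,a,th+90
    # angle of the long side from world y
    th=(th-90+90)%180-90
    return np.round([x,y,a,b,th],1)
def hsv(im): return [x.astype(int) for x in cv2.split(cv2.cvtColor(im,cv2.COLOR_RGB2HSV))]
E
python3 - <<'E'
from h import *
C=cal("top"); im=cv2.imread("pics/top0.png")[...,::-1]; H,S,V=hsv(im)
print("stapler",rect(C,blob(((H<8)|(H>172))&(S>140)&(V>60),(150,215,250,275)),.044))
print("box",rect(C,blob((H>80)&(H<105)&(S>80),(180,295,240,350)),.028))
g=(S<40)&(V>75)&(V<150)
print("case",rect(C,blob(g,(255,240,390,365)),.032))
d=(S<90)&(V<62); print("stcut",rect(C,blob(d,(284,305,368,352)),.02))
print(im[[290,280,330,333]*1,[310,335,325,340]])
snap("scene","scene0.png")
E
```

```text
stapler [624.9 174.8 122.9  28.3 -13.4]
box [474.3 153.6  68.9  47.9  22.7]
case [507.  -59.7 196.5 169.5 -15.1]
stcut [476.4 -70.8  89.2   7.5 -15.5]
[[136 132 126]
 [135 128 126]
 [ 66  61  64]
 [ 68  64  64]]
```

View pics/scene0.png

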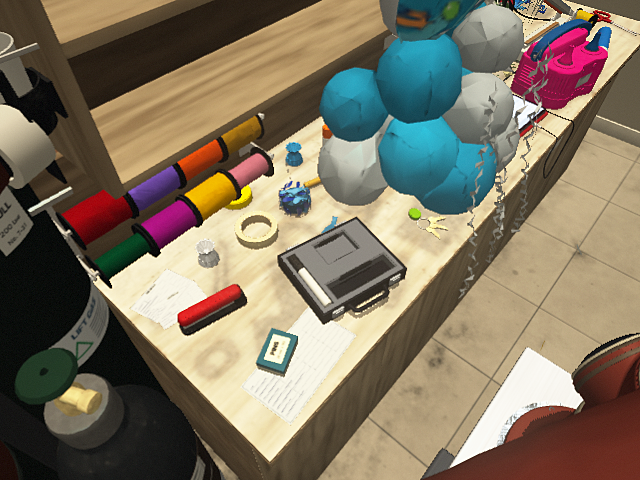

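Run:
```python
import cv2
im=cv2.imread("pics/top0.png")
cv2.imwrite("pics/crop0.png",cv2.resize(im[215:375,150:400],None,fx=3.2,fy=3.2,interpolation=cv2.INTER_CUBIC))
```

```text
(no output)
```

View pics/crop0.png

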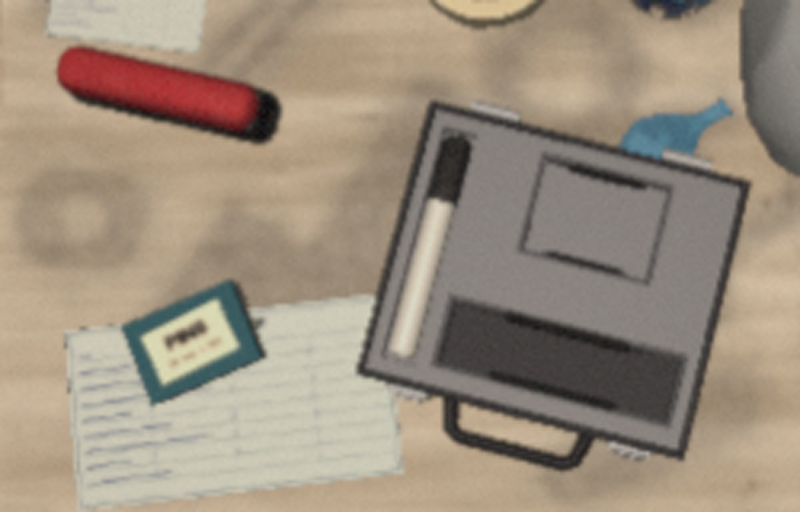

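The scene view shows the stapler (red, upright), the pin box lying flat and the case open. Two gas cylinders stand at the left, so I'll swing inward first to stay clear of them.

```bash
cat >> h.py <<'E'
def yaw(s=None):  # direction of tool y in the world, degrees
    w,x,y,z=(s or state())["tool_rot"]; return np.degrees(np.arctan2(w*w-x*x+y*y-z*z,2*(x*y-w*z)))
def plan(p,a,wps):  # wps: (x,y,z,yaw,rows)
    p=np.array(p,float)
    for *q,b,n in wps:
        d=(np.array(q)-p)/n; da=((b-a+90)%180-90)/n
        for i in range(n):
            r=np.radians(a); tx=np.array([-np.sin(r),np.cos(r),0]); ty=np.array([np.cos(r),np.sin(r),0])
            print([round(float(v),4) for v in (d@tx/.6,d@ty/.6,-d[2]/.6,-da/6)]); a+=da
        p=np.array(q)
E
python3 - <<'E'
from h import *
s=state(); print(yaw(s)); 
plan(s["tool_pos"],yaw(s),[(.33,.30,.25,30,7),(.625,.175,.18,-13.4,8)])
E
```

```text
64.69020073824264
[-0.0405, -0.0505, 0.0013, 0.826]
[-0.0447, -0.0469, 0.0013, 0.826]
[-0.0486, -0.0428, 0.0013, 0.826]
[-0.0521, -0.0385, 0.0013, 0.826]
[-0.0552, -0.0338, 0.0013, 0.826]
[-0.058, -0.0289, 0.0013, 0.826]
[-0.0602, -0.0238, 0.0013, 0.826]
[-0.0533, 0.0402, 0.0146, 0.9042]
[-0.0492, 0.0451, 0.0146, 0.9042]
[-0.0448, 0.0495, 0.0146, 0.9042]
[-0.0399, 0.0535, 0.0146, 0.9042]
[-0.0346, 0.0571, 0.0146, 0.9042]
[-0.0291, 0.0601, 0.0146, 0.9042]
[-0.0233, 0.0626, 0.0146, 0.9042]
[-0.0173, 0.0645, 0.0146, 0.9042]
```

Request:
{"method": "move_arm", "body": {
  "targets": [
    [[100,-0.0405,-0.0505,0.001,0.826],[100,-0.0447,-0.047,0.001,0.826],[100,-0.0486,-0.043,0.001,0.826],[100,-0.052,-0.0385,0.001,0.826],[100,-0.055,-0.034,0.001,0.826]]
  ]
}}

```text
time: 0.57
tool_pos: [0.3117, 0.3741, 0.2527]
tool_rot: [-0.0, 0.425, 0.905, -0.0]
contact_force: [1.2, -0.5, -0.1]
gripper_width: 0.999
grasp_force: 0.0
```

Request:
{"method": "move_arm", "body": {
  "targets": [
    [[100,-0.058,-0.029,0.001,0.826],[100,-0.06,-0.024,0.001,0.826],[100,-0.0533,0.04,0.0146,0.904],[100,-0.049,0.045,0.0146,0.904],[100,-0.045,0.0495,0.0146,0.904]]
  ]
}}

```text
time: 0.98
tool_pos: [0.4412, 0.2519, 0.2262]
tool_rot: [0.0, 0.62, 0.785, 0.001]
contact_force: [-0.3, 1.3, 0.1]
gripper_width: 1.0
grasp_force: 0.0
```

Request:
{"method": "move_arm", "body": {
  "targets": [
    [[100,-0.04,0.0535,0.0146,0.904],[100,-0.0346,0.057,0.0146,0.904],[100,-0.029,0.06,0.0146,0.904],[100,-0.0233,0.0625,0.0146,0.904],[100,-0.0173,0.0645,0.0146,0.904]]
  ]
}}

```text
time: 1.4
tool_pos: [0.6259, 0.1739, 0.181]
tool_rot: [-0.0, 0.786, 0.618, -0.0]
contact_force: [0.2, 0.7, 0.5]
gripper_width: 0.996
grasp_force: 0.0
```

Run:
```python
from h import *
s=state(); print(s["time"],s["tool_pos"],yaw(s),s["joint_pos"])
C,im=snap("wrist","w1.png"); H,S,V=hsv(im)
m=((H<8)|(H>172))&(S>140)&(V>60)
c=blob(m); print(c.min(0),c.max(0),rect(C,c,.040),rect(C,c,.046)); print("t",rect(C,c,.036))
```

```text
1.4 [0.625852   0.17392337 0.18095524] -13.686636680708606 [1.56553023e-01 1.64673800e-01 1.62035664e+00 6.87679819e-05
 1.35733350e+00 3.95415215e-01]
[314 152] [351 312] [632.4 176.4 124.9  27.3 -14.8] [632.6 177.9 122.   26.7 -14.8]
t [632.3 175.4 126.8  27.8 -14.8]
```

View pics/w1.png

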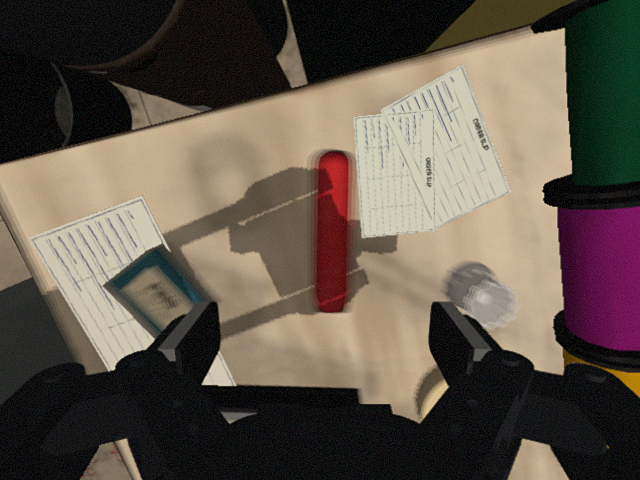

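The wrist view shows the stapler at (333,230), blurred by the last motion. The silver weight is at (480,293) and the ribbon spools start at column 545 on the right. I'll take another shot now that the arm is still.

Run:
```python
from h import *
for i in range(2):
    s=state(); print(s["time"],s["tool_pos"],yaw(s))
    C,im=snap("wrist","w2.png"); H,S,V=hsv(im)
    c=blob(((H<8)|(H>172))&(S>140)&(V>60)); print(rect(C,c,.040))
print("weight",ray(C,[[440,290]],.04)); 
for z in(.05,.15,.25): print("spool",z,ray(C,[[545,190]],z))
k=blob((V<45)&(S<120),(270,130,400,370)); print("foot",rect(C,k,.005))
for z in (.05,.1,.2,.3): print(z, ray(cal("top"),[[250,160]],z))
```

```text
1.45 [0.63030368 0.17026854 0.17715131] -14.092725354338038
[627.8 177.7 125.6  28.3 -14.1]
1.5 [0.62699662 0.17187813 0.17764212] -13.73759271646998
[627.9 178.  125.1  28.7 -13.8]
weight [[0.704868  0.1134866 0.04     ]]
spool 0.05 [[0.78365899 0.175133   0.05      ]]
spool 0.15 [[0.72647319 0.20089418 0.15      ]]
spool 0.25 [[0.66928738 0.22665537 0.25      ]]
foot [596.8 106.6   6.1   1.8  22.1]
0.05 [[0.78632222 0.0766326  0.05      ]]
0.1 [[0.76827504 0.06851162 0.1       ]]
0.2 [[0.73218069 0.05226965 0.2       ]]
0.3 [[0.69608635 0.03602769 0.3       ]]
```

Request:
{"method": "move_arm", "body": {
  "targets": [
    [[100,0.004,0.002,0.05,0.05],[100,0,0,0.05,0],[100,0,0,0.05,0],[100,0,0,0.0,0],[100,0,0,0,0]]
  ]
}}

```text
time: 1.97
tool_pos: [0.6239, 0.1776, 0.0905]
tool_rot: [-0.001, 0.786, 0.618, -0.002]
contact_force: [0.0, 0.6, 0.8]
gripper_width: 1.0
grasp_force: 0.0
```

Run:
```python
from h import *
s=state(); print(s["time"],s["tool_pos"],yaw(s))
C,im=snap("wrist","w3.png"); H,S,V=hsv(im)
c=blob(((H<8)|(H>172))&(S>140)&(V>60)); print(c.min(0),c.max(0),rect(C,c,.042))
plan(state()["tool_pos"],yaw(),[(.627,.177,.054,-14,1)])
```

```text
1.9667 [0.62388749 0.17756391 0.09052684] -13.625605768448867
[306 157] [365 390] [628.8 178.4 125.4  28.2 -13.8]
[-0.0007, 0.0023, 0.0651, 0.0601]
```

Request:
{"method": "move_arm", "body": {
  "targets": [
    [[100,0,0.005,0.031,0],[100,0,0,0.03,0],[100,0,0,0,0],[0,0,0,0,0],[0,0,0,0,0]]
  ]
}}

```text
time: 2.43
tool_pos: [0.6305, 0.1769, 0.0583]
tool_rot: [0.001, 0.786, 0.618, 0.002]
contact_force: [1.2, -1.0, 0.1]
gripper_width: 0.749
grasp_force: 0.0
```

Request:
{"method": "move_arm", "body": {
  "targets": [
    [[0,0,0,0,0],[0,0,0,0,0],[0,0,0,0,0],[0,0,0,0,0],[0,0,0,0,0]]
  ]
}}

```text
time: 2.85
tool_pos: [0.6302, 0.1767, 0.0574]
tool_rot: [0.001, 0.786, 0.618, 0.001]
contact_force: [-1.8, 0.6, 5.9]
gripper_width: 0.306
grasp_force: 59.0
```

Run:
```python
from h import *
s=state(); plan(s["tool_pos"],yaw(s),[(.628,.177,.17,-14,3),(.605,.0,.21,-15.1,5)])
```

```text
[-0.0001, -0.0012, -0.0625, 0.0168]
[-0.0001, -0.0012, -0.0625, 0.0168]
[-0.0001, -0.0012, -0.0625, 0.0168]
[-0.0591, 0.0068, -0.0133, 0.0367]
[-0.0591, 0.0071, -0.0133, 0.0367]
[-0.059, 0.0073, -0.0133, 0.0367]
[-0.059, 0.0075, -0.0133, 0.0367]
[-0.059, 0.0077, -0.0133, 0.0367]
```

Request:
{"method": "move_arm", "body": {
  "targets": [
    [[0,0,0,-0.04,0],[0,0,0,-0.06,0],[0,0,-0.004,-0.06,0.05],[0,0,0,-0.03,0],[0,-0.03,0.007,-0.013,0]]
  ]
}}

```text
time: 3.27
tool_pos: [0.6283, 0.161, 0.1825]
tool_rot: [0.001, 0.787, 0.617, 0.004]
contact_force: [0.5, 0.3, -0.7]
gripper_width: 0.311
grasp_force: 59.4
```

Request:
{"method": "move_arm", "body": {
  "targets": [
    [[0,-0.055,0.007,-0.013,0.1],[0,-0.06,0.007,-0.013,0.1],[0,-0.06,0.007,-0.013,0],[0,-0.06,0.007,0,0],[0,-0.03,0,0,0]]
  ]
}}

```text
time: 3.68
tool_pos: [0.6017, -0.0029, 0.2012]
tool_rot: [0.001, 0.795, 0.606, -0.0]
contact_force: [0.7, 0.3, -2.4]
gripper_width: 0.307
grasp_force: 59.3
```

Request:
{"method": "move_arm", "body": {
  "targets": [
    [[0,0,0,0,0],[0,0,0,0,0]]
  ]
}}

```text
time: 3.85
tool_pos: [0.6016, -0.0002, 0.2003]
tool_rot: [-0.0, 0.795, 0.607, -0.0]
contact_force: [0.1, -0.3, -1.0]
gripper_width: 0.308
grasp_force: 59.3
```

Run:
```python
from h import *
s=state(); print(s["time"],s["tool_pos"],yaw(s),s["grasp_force"],s["gripper_width"],s["contact_force"])
C,im=snap("wrist","w4.png")
```

```text
3.85 [ 6.01619232e-01 -2.22809297e-04  2.00274055e-01] -15.319567345203815 59.33595657348633 0.3081828188052015 [ 0.10067633 -0.31727396 -0.99302612]
```

View pics/w4.png

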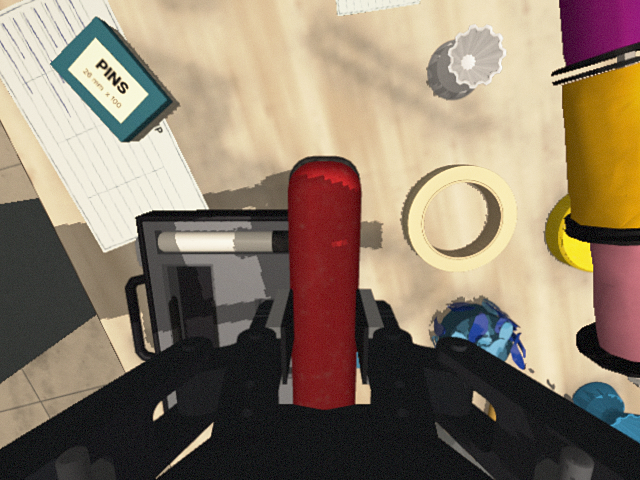

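The wrist view shows the case at left, with its far corner at (138,212), the marker at (225,240) and the +y end of the stapler cutout at about (168-215,265). The stapler is held upright with its end at (325,158). Next I measure the cutout edges.

```bash
python3 - <<'E'
from h import *
C,im=cal("wrist"),cv2.imread("pics/w4.png")
g=cv2.cvtColor(im,cv2.COLOR_BGR2GRAY)
for r in(285,300,320): print(r,g[r,134:250:2].tolist())
for c in(175,190,205): print(c,g[200:290:2,c].tolist())
T=cal("top"); cr=np.array([[450,297],[688,352],[665,427],[435,365]])/3.2+[150,215]
w=ray(T,cr,.032); print("cutout top view",w.round(4).tolist(),w.mean(0))
b=np.array([[543,155],[670,187],[648,283],[520,250]])/3.2+[150,215]
w=ray(T,b,.032); print("boxcut",w.round(4).tolist(),w.mean(0))
r=np.array([[433,102],[748,183],[683,458],[360,372]])/3.2+[150,215]
w=ray(T,r,.034); print("rim",w.round(4).tolist(),w.mean(0))
print("rimcorner wrist",ray(C,[[138,215]],.034),"cut corners",ray(C,[[164,264],[216,264]],.032))
H,S,V=hsv(im[...,::-1]); c=blob(((H<8)|(H>172))&(S>140)&(V>60))
print("stapler end",c[c[:,1].argmin()],ray(C,[c[c[:,1].argmin()]],.189))
E
python3 - <<'E'
import cv2
im=cv2.imread("pics/w4.png")[190:370,110:310]
cv2.imwrite("pics/crop4.png",cv2.resize(im,None,fx=3.3,fy=3.3,interpolation=cv2.INTER_CUBIC))
E
```

```text
285 [5, 23, 101, 116, 135, 136, 14, 23, 26, 77, 72, 76, 76, 74, 77, 63, 63, 57, 46, 39, 52, 44, 43, 19, 25, 22, 25, 26, 25, 18, 20, 21, 26, 28, 45, 40, 40, 41, 38, 79, 118, 138, 140, 135, 134, 138, 135, 138, 137, 137, 138, 134, 140, 138, 136, 137, 132, 137]
300 [23, 16, 92, 130, 130, 133, 131, 31, 29, 17, 77, 75, 77, 78, 78, 73, 63, 66, 42, 21, 10, 8, 49, 39, 23, 33, 23, 28, 22, 31, 29, 22, 22, 19, 22, 25, 27, 27, 28, 27, 75, 127, 134, 135, 133, 135, 134, 138, 134, 133, 129, 129, 137, 136, 135, 134, 131, 136]
320 [22, 19, 21, 71, 213, 127, 129, 129, 70, 22, 30, 49, 70, 79, 73, 75, 77, 77, 44, 27, 25, 25, 17, 45, 50, 27, 30, 40, 35, 41, 41, 42, 37, 38, 32, 35, 39, 46, 41, 38, 24, 25, 74, 76, 74, 78, 78, 76, 74, 71, 76, 73, 73, 88, 114, 118, 129, 115]
175 [238, 239, 240, 240, 243, 128, 0, 20, 28, 31, 8, 130, 132, 98, 82, 91, 112, 179, 210, 228, 158, 160, 150, 149, 145, 134, 65, 67, 80, 78, 75, 78, 70, 56, 50, 55, 49, 45, 47, 43, 48, 54, 44, 43, 53]
190 [240, 240, 240, 240, 243, 142, 3, 9, 18, 31, 27, 140, 142, 140, 144, 128, 134, 194, 220, 231, 242, 244, 243, 241, 233, 209, 74, 113, 13
[... 260 characters left out ...]
, 43, 44, 37, 35, 33]
cutout top view [[0.4984, -0.0012, 0.032], [0.4643, -0.1416, 0.032], [0.4209, -0.1271, 0.032], [0.4585, 0.0078, 0.032]] [ 0.46052456 -0.06550566  0.032     ]
boxcut [[0.5827, -0.0573, 0.032], [0.5624, -0.1332, 0.032], [0.5052, -0.1188, 0.032], [0.5258, -0.043, 0.032]] [ 0.54402426 -0.08808573  0.032     ]
rim [[0.6156, 0.0087, 0.034], [0.5639, -0.1797, 0.034], [0.4031, -0.1371, 0.034], [0.4549, 0.0519, 0.034]] [ 0.50936359 -0.06404563  0.034     ]
rimcorner wrist [[0.45862056 0.05666676 0.034     ]] cut corners [[ 4.61827661e-01  1.13736349e-02  3.20000000e-02]
 [ 5.04673634e-01 -3.48390990e-04  3.20000000e-02]]
stapler end [314 161] [[0.61475837 0.06361213 0.189     ]]
```

View pics/crop4.png

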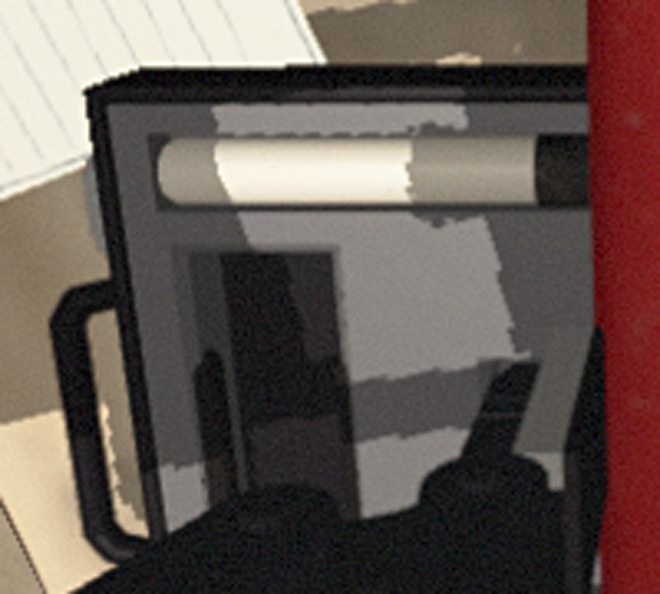

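The crop shows the stapler cutout's opening corners at full-image (163,264) and (213,264). Top and wrist views agree within 4 mm, well inside the lead-in, so I move above the cutout.

Run:
```python
from h import *
s=state(); print(s["tool_pos"],yaw(s)); plan(s["tool_pos"],yaw(s),[(.4615,-.0665,.12,-15.1,5)])
```

```text
[0.60177116 0.00068105 0.20023964] -15.233180662259047
[-0.0339, -0.0392, 0.0267, -0.0044]
[-0.0339, -0.0392, 0.0267, -0.0044]
[-0.0339, -0.0393, 0.0267, -0.0044]
[-0.0338, -0.0393, 0.0267, -0.0044]
[-0.0338, -0.0393, 0.0267, -0.0044]
```

Request:
{"method": "move_arm", "body": {
  "targets": [
    [[0,-0.034,-0.039,0.0267,0],[0,-0.034,-0.039,0.0267,0],[0,-0.034,-0.039,0.0267,0],[0,-0.034,-0.039,0.0267,0],[0,-0.034,-0.039,0.0267,0]]
  ]
}}

```text
time: 4.32
tool_pos: [0.4613, -0.0663, 0.1196]
tool_rot: [-0.0, 0.794, 0.608, 0.0]
contact_force: [-0.3, -0.7, -1.3]
gripper_width: 0.305
grasp_force: 59.5
```

Request:
{"method": "move_arm", "body": {
  "targets": [
    [[0,0,0,0,0],[0,0,0,0,0],[0,0,0,0,0]]
  ]
}}

```text
time: 4.57
tool_pos: [0.4632, -0.0665, 0.1211]
tool_rot: [0.001, 0.794, 0.608, 0.001]
contact_force: [0.1, 0.1, -1.1]
gripper_width: 0.304
grasp_force: 59.5
```

Run:
```python
from h import *
for i in range(3):
    s=state(); print(s["tool_pos"],yaw(s),s["contact_force"]); C,im=snap("wrist","w5.png")
C,im=snap("top","top5.png")
cv2.imwrite("pics/duo5.png",np.hstack([cv2.resize(cv2.imread("pics/w5.png"),(400,300)),cv2.resize(cv2.imread("pics/top5.png")[230:380,230:430],(400,300))]))
```

```text
[ 0.46324831 -0.06654624  0.12112836] -15.133461562143017 [ 0.1264202   0.06890569 -1.07463602]
[ 0.46403745 -0.06672502  0.12190062] -15.115103909353554 [-0.16822555  0.07848716 -2.16337053]
[ 0.46428802 -0.06681529  0.12214391] -15.108491051649013 [-0.6916693   0.03171792 -0.79762641]
```

View pics/duo5.png

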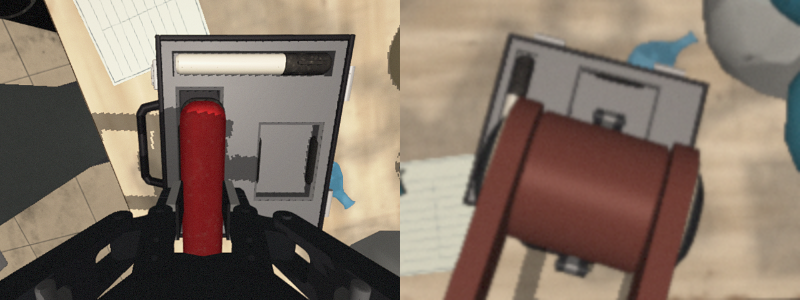

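The wrist view from above the case shows the stapler just inside the cutout's +y end. In full-frame pixels the cutout corners are about (283,139) and (355,139), the rim corners (251,59) and (568,59), and the box cutout's top edge (413-517,195).

Run:
```python
from h import *
s=state(); C=cal("wrist"); print(s["tool_pos"],yaw(s))
im=cv2.imread("pics/w5.png"); g=cv2.cvtColor(im,cv2.COLOR_BGR2GRAY)
cv2.imwrite("pics/c5.png",np.hstack([cv2.resize(g[125:185,265:375],None,fx=3.6,fy=3.6,interpolation=2),cv2.resize(g[180:330,395:535],None,fx=2.4,fy=2.4,interpolation=2)[:216]]) if 0 else cv2.resize(g[125:330,270:535],None,fx=2.9,fy=2.9,interpolation=cv2.INTER_CUBIC))
print("rim",ray(C,[[251,58],[568,58]],.034).round(4).tolist(),"cut",ray(C,[[283,139],[355,139]],.032).round(4).tolist())
print("box",ray(C,[[413,195],[517,195]],.032).round(4).tolist())
H,S,V=hsv(im[...,::-1]); c=blob(((H<8)|(H>172))&(S>140)&(V>60))
e=c[c[:,1]<200]
for r in (185,230): q=c[c[:,1]==r][:,0]; print(r,q.min(),q.max(),ray(C,[[(q.min()+q.max())/2,r]],.11).round(4).tolist())
print("end",c[:,1].min(),ray(C,[[325,c[:,1].min()]],.105).round(4).tolist())
```

```text
[ 0.46404333 -0.06695646  0.12190792] -15.123258163937017
rim [[0.4565, 0.0537, 0.034], [0.6174, 0.0095, 0.034]] cut [[0.4606, 0.0104, 0.032], [0.5, -0.0002, 0.032]]
box [[0.5256, -0.0399, 0.032], [0.5846, -0.0561, 0.032]]
185 289 359 [[0.4781, -0.0132, 0.11]]
230 288 359 [[0.4735, -0.0294, 0.11]]
end 161 [[0.4807, -0.0052, 0.105]]
```

View pics/c5.png

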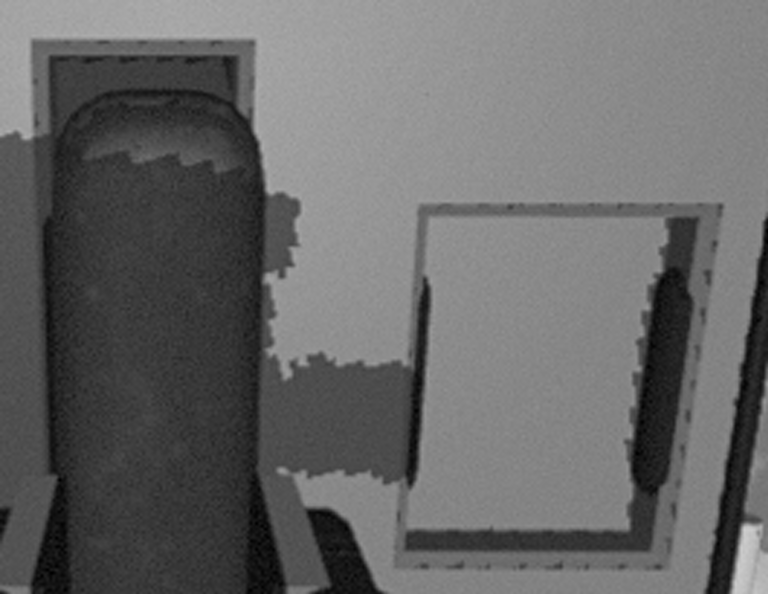

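The crop gives the cutouts' outer corners in full-frame pixels. Stapler cutout: (281,138.8) and (357.9,138.8). Box cutout: (414.8,195.7), (519,195.7), (500.3,320.9) and (405.9,320.9).

Run:
```python
from h import *
s=state(); C=cal("wrist")
w=ray(C,[[281,138.8],[357.9,138.8]],.032)[:,:2]
print(w.round(4).tolist(),np.linalg.norm(w[1]-w[0]),"yaw",np.degrees(np.arctan2(*(w[1]-w[0])[::-1])))
a=np.radians(-15.1); y=np.array([-np.sin(a),np.cos(a)]); print("cut centre",w.mean(0)-.073*y, "tcp",s["tool_pos"],yaw(s))
b=ray(C,[[414.8,195.7],[519,195.7],[500.3,320.9],[405.9,320.9]],.032)[:,:2]
print("box",b.mean(0),np.linalg.norm(b-np.roll(b,1,0),axis=1))
for u,v in((0,1),(3,2)): d=b[v]-b[u]; print(np.degrees(np.arctan2(d[1],d[0])))
plan(s["tool_pos"],yaw(s),[(*((w.mean(0)-.073*y)-.0015*y),.095,-15.1,1)])
```

```text
[[0.4596, 0.0108], [0.5016, -0.0006]] 0.043561056413869065 yaw -15.15724794919981
cut centre [ 0.46159199 -0.06533859] tcp [ 0.46404333 -0.06695646  0.12190792] -15.123258163937017
box [ 0.54534784 -0.08802619] [0.08162755 0.06130229 0.08140863 0.06140574]
-15.289153017281029
-15.084839690336146
[-0.001, -0.0046, 0.0448, -0.0039]
```

Request:
{"method": "move_arm", "body": {
  "targets": [
    [[0,-0.001,-0.002,0.015,0],[0,0,-0.002,0.015,0],[0,0,0,0.01,0],[0,0,0,0.005,0],[0,0,0,0,0]]
  ]
}}

```text
time: 5.18
tool_pos: [0.4588, -0.0668, 0.0918]
tool_rot: [-0.001, 0.794, 0.607, -0.001]
contact_force: [-0.2, 0.1, -1.2]
gripper_width: 0.306
grasp_force: 59.5
```

Request:
{"method": "move_arm", "body": {
  "targets": [
    [[0,0,0,0.005,0],[0,0,0,0.005,0],[0,0,0,0.005,0],[0,0,0,0,0],[0,0,0,0,0]]
  ]
}}

```text
time: 5.6
tool_pos: [0.4612, -0.0668, 0.0864]
tool_rot: [0.0, 0.795, 0.607, 0.001]
contact_force: [-2.0, 4.8, 7.8]
gripper_width: 0.312
grasp_force: 60.9
```

Request:
{"method": "move_arm", "body": {
  "targets": [
    [[0,0.0015,0,0.002,0],[0,0,0,0.003,0],[0,0,0,0,0],[0,0,0,0,0]]
  ]
}}

```text
time: 5.93
tool_pos: [0.4621, -0.0662, 0.0848]
tool_rot: [0.001, 0.795, 0.607, 0.002]
contact_force: [-3.6, 5.7, 13.4]
gripper_width: 0.309
grasp_force: 61.6
```

Run:
```python
from h import *
for i in range(3):
    s=state(); print(s["tool_pos"],yaw(s),s["contact_force"],s["ft_torque"]); C,im=snap("wrist","w6.png")
H,S,V=hsv(im); c=blob(((H<8)|(H>172))&(S>140)&(V>60)); print("end row",c[:,1].min())
cv2.imwrite("pics/c6.png",cv2.resize(im[60:330,230:590,::-1],None,fx=2.1,fy=2.1))
```

```text
[ 0.46212464 -0.0661635   0.08484092] -15.223454388050161 [-3.58060737  5.71842662 13.44267717] [ 0.6128018   0.7724908  -0.18828737]
[ 0.46210847 -0.06615507  0.08483256] -15.22666332311952 [-4.42328092  5.41742524 14.04345796] [ 0.65548128  0.7537927  -0.18047607]
[ 0.46211486 -0.06617344  0.08484133] -15.22625019309327 [-2.80621774  5.66511527 14.28299656] [ 0.63868763  0.80031016 -0.19271853]
end row 161
```

View pics/c6.png

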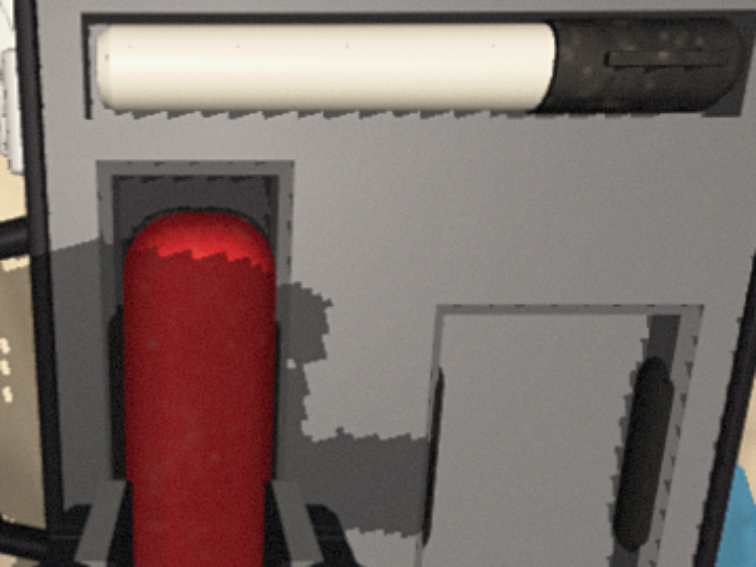

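The stapler is over the cutout and centred sideways, but force +y hints that its -y end rides on the lead-in. The red end is at (325,161) and the cutout's outer edge is at row 136.5.

Run:
```python
from h import *
s=state(); C=cal("wrist"); a=np.radians(-15.1); y=np.array([-np.sin(a),np.cos(a)]);x=np.array([np.cos(a),np.sin(a)])
p=s["tool_pos"][:2]
for n,px,z in(("cutL",[276.5,136.5],.032),("cutR",[370,136.5],.032),("red",[325,161],.070),("red",[325,161],.066),("foot",[325,158.5],.036)):
    q=ray(C,[px],z)[0,:2]-p; print(n,z,(q@x*1000).round(1),(q@y*1000).round(1))
```

```text
cutL 0.032 -22.2 74.0
cutR 0.032 21.3 73.9
red 0.07 0.1 64.0
red 0.066 0.1 63.9
foot 0.036 0.3 64.2
```

The stapler sits within the cutout by both measures, so this resistance is from the ribs. I'll press on.

Request:
{"method": "move_arm", "body": {
  "targets": [
    [[0,0,0,0.004,0],[0,0,0,0.004,0],[0,0,0,0,0],[0,0,0,0,0]]
  ]
}}

```text
time: 6.42
tool_pos: [0.4624, -0.0646, 0.0796]
tool_rot: [-0.0, 0.795, 0.607, 0.003]
contact_force: [0.2, 11.0, 12.2]
gripper_width: 0.306
grasp_force: 60.3
```

Request:
{"method": "move_arm", "body": {
  "targets": [
    [[0,0.003,0,0.002,0],[0,0,0,0.004,0],[0,0,0,0.003,0],[0,0,0,0,0],[0,0,0,0,0]]
  ]
}}

```text
time: 6.83
tool_pos: [0.4631, -0.0637, 0.0768]
tool_rot: [-0.0, 0.794, 0.607, 0.002]
contact_force: [-10.4, 11.5, 29.4]
gripper_width: 0.308
grasp_force: 61.4
```

Run:
```python
from h import *
s=state(); print(s["tool_pos"],yaw(s),s["contact_force"],s["ft_torque"]); C,im=snap("wrist","w7.png")
cv2.imwrite("pics/c7.png",cv2.resize(im[100:420,230:430,::-1],None,fx=1.8,fy=1.8))
H,S,V=hsv(im); c=blob(((H<8)|(H>172))&(S>140)&(V>60)); print("end row",c[:,1].min())
```

```text
[ 0.46313687 -0.06369772  0.07684263] -15.210505186980177 [-10.36318026  11.51687763  29.38422273] [ 1.38168069  1.90693514 -0.15902133]
end row 162
```

View pics/c7.png

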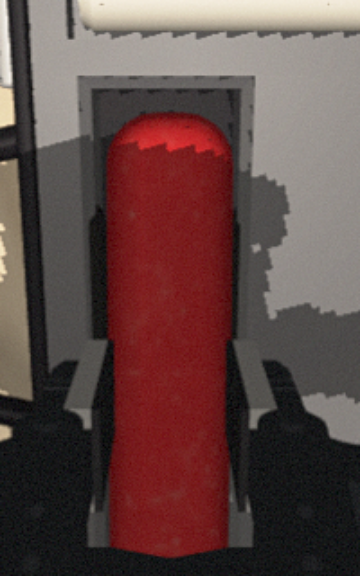

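The stapler is centred in the cutout (cutout sides at columns 273 and 372, red end at column 323), but the force shows side load. I'll relieve it sideways and back off slightly. The 10 picture views are used up, so from here I work from numbers.

Request:
{"method": "move_arm", "body": {
  "targets": [
    [[0,0.001,-0.002,-0.003,0],[0,0.001,-0.001,-0.003,0],[0,0,0,0,0],[0,0,0,0,0]]
  ]
}}

```text
time: 7.22
tool_pos: [0.4619, -0.0632, 0.0775]
tool_rot: [0.002, 0.794, 0.607, 0.002]
contact_force: [2.8, 4.2, 8.6]
gripper_width: 0.313
grasp_force: 60.4
```

```bash
cat >> h.py <<'E'
def rep(f="wx.png"):
    s=state(); C,im=snap("wrist",f); a=np.radians(-15.1); y=np.array([-np.sin(a),np.cos(a)]);x=np.array([np.cos(a),np.sin(a)])
    F=s["contact_force"]; print("pos",s["tool_pos"].round(4),"yaw",round(yaw(s),2),"Fcase",(F[:2]@x).round(1),(F[:2]@y).round(1),F[2].round(1),"T",s["ft_torque"].round(2),"q",np.round(s["tool_rot"],4))
    H,S,V=hsv(im); c=blob(((H<8)|(H>172))&(S>140)&(V>60)); r=c[:,1].min()
    o=[r]
    for k in (190,220,250): q=c[c[:,1]==k][:,0]; o+=[(q.min(),q.max())]
    print(o); return C,im,c
E
python3 -c "
from h import *
rep('w8.png')"
```

```text
pos [ 0.4619 -0.0632  0.0775] yaw -15.19 Fcase 1.6 4.8 8.6 T [ 0.24 -0.5   0.08] q [0.0023 0.7943 0.6075 0.0023]
[np.int32(162), (np.int32(289), np.int32(358)), (np.int32(289), np.int32(358)), (np.int32(290), np.int32(358))]
```

Request:
{"method": "move_arm", "body": {
  "targets": [
    [[0,0.002,0,0.003,0],[0,0,0,0.003,0],[0,0,0,0,0],[0,0,0,0,0]]
  ]
}}

```text
time: 7.6
tool_pos: [0.4625, -0.0631, 0.0768]
tool_rot: [0.002, 0.794, 0.608, 0.001]
contact_force: [-7.0, 2.5, 27.3]
gripper_width: 0.307
grasp_force: 63.3
```

```bash
python3 -c "
from h import *
rep('w9.png')"
```

```text
pos [ 0.4625 -0.0631  0.0768] yaw -15.17 Fcase -7.4 0.6 27.3 T [0.05 1.45 0.01] q [0.0024 0.7942 0.6076 0.0008]
[np.int32(162), (np.int32(289), np.int32(358)), (np.int32(289), np.int32(358)), (np.int32(290), np.int32(358))]
```

Run:
```python
from h import *
from scipy.optimize import brentq
C=cal("wrist"); im=cv2.imread("pics/w9.png")[...,::-1]
H,S,V=hsv(im); c=blob(((H<8)|(H>172))&(S>140)&(V>60))
def width(z):
    o=[]
    for k in range(190,260,5):
        q=c[c[:,1]==k][:,0]; w=ray(C,[[q.min()-.5,k],[q.max()+.5,k]],z); o.append(np.linalg.norm(w[1]-w[0]))
    return np.mean(o)
for z in(.04,.045,.05,.055,.06,.065): print(z,width(z).round(5))
# camera pose, tcp
print("cam z",(-C[2].T@C[3])[2], state()["tool_pos"][2])
# table reference w3: cam pose = pose relative to tcp, z shift .0905-.0768
R,t=C[2],C[3]; o=-R.T@t; s=state()["tool_pos"]; o3=o+np.array([.6239,.1776,.0905])-s
C3=(C[0],C[1],R,-R@o3); im=cv2.imread("pics/w3.png")[...,::-1]; H,S,V=hsv(im); c=blob(((H<8)|(H>172))&(S>140)&(V>60)); C=C3
for z in(.035,.038,.042,.046): print("w3",z,width(z).round(5))
```

```text
0.04 0.03132
0.045 0.03031
0.05 0.02929
0.055 0.02828
0.06 0.02727
0.065 0.02626
cam z 0.1946631317536258 0.07680807565905336
w3 0.035 0.02884
w3 0.038 0.02834
w3 0.042 0.02768
w3 0.046 0.02701
```

The stapler's apparent width puts its underside about 16 mm up, so it isn't home yet. The case pushes it toward -x, so I'll offset that way while pressing.

Request:
{"method": "move_arm", "body": {
  "targets": [
    [[0,0,-0.002,0,0],[0,0,-0.002,0,0],[0,0,0,0,0],[0,0,0,0,0]]
  ]
}}

```text
time: 7.98
tool_pos: [0.462, -0.063, 0.0769]
tool_rot: [0.005, 0.794, 0.607, 0.003]
contact_force: [-0.0, 0.3, 20.5]
gripper_width: 0.307
grasp_force: 62.1
```

```bash
python3 -c "
from h import *
rep('w10.png')"
```

```text
pos [ 0.462  -0.063   0.0769] yaw -15.18 Fcase -0.1 0.3 20.5 T [-0.3   0.07  0.06] q [0.0048 0.7943 0.6075 0.0028]
[np.int32(162), (np.int32(289), np.int32(358)), (np.int32(289), np.int32(358)), (np.int32(290), np.int32(358))]
```

Run:
```python
from h import *
S0=cal("scene"); W=cal("wrist"); C,im=snap("scene","s11.png"); K,d,R,t=S0
pr=lambda X: cv2.projectPoints(np.array(X,float).reshape(-1,1,3),cv2.Rodrigues(R)[0],t,K,d)[0].reshape(-1,2).round(1).tolist()
a=np.radians(-15.1); y=np.array([-np.sin(a),np.cos(a)]);x=np.array([np.cos(a),np.sin(a)])
p=state()["tool_pos"][:2]
q=lambda dx,dy,z: np.r_[p+dx*x/1000+dy*y/1000,z]
for u in(.010,.014,.018): print(u,"top end centre",pr([q(0,58,u+.046)]),"end mid",pr([q(0,64,u+.040)]),"-x side bottom of red",pr([q(-15,40,u+.026)]),"top -x edge", pr([q(-13,40,u+.045)]))
H,S,V=hsv(im); m=((H<8)|(H>172))&(S>150)&(V>50)
u,v=map(int,pr([q(0,55,.05)])[0])
print("red map around",u,v)
for r in range(v-24,v+26,2): print(r,"".join("#" if m[r,k] else ("." if V[r,k]>90 else "o") for k in range(u-40,u+60)))
# relative calibration: marker extents
print("marker ctr est proj",pr([q(0,0,.032)]))
```

```text
0.01 top end centre [[335.8, 281.7]] end mid [[333.0, 285.0]] -x side bottom of red [[347.7, 288.9]] top -x edge [[347.6, 282.4]]
0.014 top end centre [[335.8, 280.4]] end mid [[333.1, 283.7]] -x side bottom of red [[347.8, 287.7]] top -x edge [[347.7, 281.2]]
0.018 top end centre [[335.9, 279.2]] end mid [[333.1, 282.5]] -x side bottom of red [[347.9, 286.5]] top -x edge [[347.8, 279.9]]
red map around 337 282
258 oo.........................................oooooooooooo.ooooooooooooooooooooooooo.oooooo.....ooooooo
260 ooo...........................................oooooooo.oooooooo###ooooooooooooooooooooooo...oooo....
262 ooooo..........................................ooooooo.ooooo######oooooooooooooooooooooooooooooooo..
264 oooooo...........................................ooooo.oo#########ooooooooooooooooooooooooooooooooo.
266 oooooooo............................................oo.##########ooooooooooooooooooooooooooooooooooo
268 oooo.....o..........................................#############o..oooooooooooooooooooooooooooooooo
270 oo...............................................##
[... 1276 characters left out ...]
oooooooooooo......ooooooo........
296 .....ooooooooo........................oooooooooooooooooooooooooooooooooooooo......ooooooooo.........
298 ......oooooooooo.................o......oo.......o.ooooooooooooooooooooo.......ooooooooo............
300 ........ooooooooo.................o..............oooooooooooooooooooo......ooooooooo................
302 ..........ooooooooo................oo..........oooooooooooooooooo.......oooooooo....................
304 ...........ooooooooo........................oooooooooooooooooo......ooooooooo.......................
306 .............ooooooooo..................oooo...oooooooooooo......ooooooooo..........................
marker ctr est proj [[359.7, 275.4]]
```

Run:
```python
from h import *
C=cal("wrist"); s=state(); a=np.radians(-15.1); y=np.array([-np.sin(a),np.cos(a)]);x=np.array([np.cos(a),np.sin(a)]); p=s["tool_pos"][:2]
for px in([280,288],[368,288],[285,292]):
    print(px,[(z,((ray(C,[px],z)[0,:2]-p)@x*1000).round(1),((ray(C,[px],z)[0,:2]-p)@y*1000).round(1)) for z in(.03,.035,.04,.045,.05,.055)])
im=cv2.imread("pics/w10.png"); g=cv2.cvtColor(im,cv2.COLOR_BGR2GRAY)
for r in range(270,340,4): print(r,g[r,260:296:2].tolist(),g[r,354:392:2].tolist())
# pitch check
for f,R0 in(("w10.png",range(180,280,12)),("w5.png",range(180,280,12))):
    im=cv2.imread("pics/"+f)[...,::-1]; H,S,V=hsv(im); c=blob(((H<8)|(H>172))&(S>140)&(V>60))
    print(f,[np.linalg.norm(np.diff(ray(C,[[c[c[:,1]==k][:,0].min()-.5,k],[c[c[:,1]==k][:,0].max()+.5,k]],.058),axis=0)).round(4) for k in R0])
```

```text
[280, 288] [(0.03, np.float64(-22.2), np.float64(0.8)), (0.035, np.float64(-21.6), np.float64(2.9)), (0.04, np.float64(-20.9), np.float64(4.9)), (0.045, np.float64(-20.3), np.float64(7.0)), (0.05, np.float64(-19.7), np.float64(9.0)), (0.055, np.float64(-19.1), np.float64(11.1))]
[368, 288] [(0.03, np.float64(22.2), np.float64(0.5)), (0.035, np.float64(21.5), np.float64(2.6)), (0.04, np.float64(20.8), np.float64(4.7)), (0.045, np.float64(20.1), np.float64(6.7)), (0.05, np.float64(19.3), np.float64(8.8)), (0.055, np.float64(18.6), np.float64(10.8))]
[285, 292] [(0.03, np.float64(-19.7), np.float64(-1.3)), (0.035, np.float64(-19.2), np.float64(0.8)), (0.04, np.float64(-18.6), np.float64(2.9)), (0.045, np.float64(-18.1), np.float64(5.0)), (0.05, np.float64(-17.5), np.float64(7.1)), (0.055, np.float64(-17.0), np.float64(9.2))]
270 [77, 77, 78, 81, 79, 79, 78, 78, 81, 78, 64, 66, 20, 11, 17, 41, 36, 46] [46, 38, 31, 24, 23, 34, 64, 70, 78, 76, 79, 146, 139, 140, 138, 142, 137, 138, 136]
274 [77, 76, 76, 76, 77, 75, 83, 79, 77, 80, 66, 62, 34, 21, 19, 31, 39, 44] [42, 30, 23, 24, 16, 22, 64
[... 2190 characters left out ...]
 6, 26, 31, 23]
334 [33, 30, 29, 21, 21, 24, 11, 18, 85, 122, 94, 32, 29, 8, 18, 24, 1, 39] [39, 15, 17, 11, 10, 30, 30, 77, 115, 103, 20, 25, 28, 17, 15, 24, 22, 21, 21]
338 [31, 8, 22, 15, 23, 22, 33, 31, 37, 67, 56, 36, 36, 17, 19, 25, 15, 39] [42, 15, 16, 15, 17, 32, 32, 53, 69, 49, 26, 25, 18, 26, 18, 17, 25, 28, 35]
w10.png [np.float64(0.0254), np.float64(0.0272), np.float64(0.0274), np.float64(0.0277), np.float64(0.0276), np.float64(0.0278), np.float64(0.0281), np.float64(0.0284), np.float64(0.0286)]
w5.png [np.float64(0.0269), np.float64(0.0283), np.float64(0.0286), np.float64(0.0289), np.float64(0.0288), np.float64(0.0286), np.float64(0.0285), np.float64(0.0288), np.float64(0.0286)]
```

The width trend shows the stapler has pitched in the grip, with its -y end held up on the lead-in. In the first picture the black foot sticks out past the red only at the -y end, so the true centre is about 5 mm toward -y from the red's centre. I'll lift, re-measure and shift it +y.

Request:
{"method": "move_arm", "body": {
  "targets": [
    [[0,0,0.002,-0.01,0],[0,0,0,-0.015,0],[0,0,0,-0.01,0],[0,0,0,0,0],[0,0,0,0,0]]
  ]
}}

```text
time: 8.5
tool_pos: [0.4583, -0.0619, 0.0922]
tool_rot: [0.0, 0.794, 0.607, -0.0]
contact_force: [1.6, -2.6, 1.7]
gripper_width: 0.305
grasp_force: 61.0
```

Run:
```python
from h import *
C,im,c=rep("w12.png")
s=state(); a=np.radians(-15.1); y=np.array([-np.sin(a),np.cos(a)]);x=np.array([np.cos(a),np.sin(a)]); p=s["tool_pos"][:2]
z0=s["tool_pos"][2]-.019
print([np.linalg.norm(np.diff(ray(C,[[c[c[:,1]==k][:,0].min()-.5,k],[c[c[:,1]==k][:,0].max()+.5,k]],z0),axis=0)).round(4) for k in range(180,300,12)])
g=cv2.cvtColor(im,cv2.COLOR_RGB2GRAY)
for col in(300,325,345): print(col,g[120:175,col].tolist())
r=c[:,1].min(); print("red end",((ray(C,[[325,r]],z0-.005)[0,:2]-p)@y*1000))
for k in(134,138,142): print(k,((ray(C,[[325,k]],.032)[0,:2]-p)@y*1000))
```

```text
pos [ 0.4583 -0.0619  0.0922] yaw -15.21 Fcase 2.2 -2.1 1.7 T [-0.4  -0.38 -0.12] q [ 5.000e-04  7.945e-01  6.073e-01 -3.000e-04]
[np.int32(161), (np.int32(289), np.int32(360)), (np.int32(290), np.int32(359)), (np.int32(290), np.int32(359))]
[np.float64(0.0262), np.float64(0.028), np.float64(0.0283), np.float64(0.0281), np.float64(0.028), np.float64(0.0283), np.float64(0.0285), np.float64(0.0284), np.float64(0.0283), np.float64(0.0281)]
300 [101, 131, 166, 170, 164, 163, 161, 163, 161, 163, 165, 165, 161, 168, 158, 168, 161, 164, 162, 166, 162, 164, 165, 122, 101, 101, 96, 99, 104, 76, 41, 60, 60, 65, 62, 70, 60, 64, 59, 57, 61, 59, 55, 48, 33, 29, 40, 49, 47, 38, 50, 44, 52, 46, 50]
325 [96, 84, 91, 168, 168, 168, 163, 170, 162, 164, 163, 167, 164, 163, 168, 163, 165, 162, 164, 162, 163, 166, 165, 127, 106, 98, 100, 102, 105, 75, 41, 34, 57, 65, 58, 66, 62, 60, 59, 37, 22, 28, 40, 38, 44, 54, 53, 60, 63, 77, 68, 73, 80, 82, 82]
345 [104, 158, 167, 168, 166, 166, 167, 162, 166, 164, 168, 166, 164, 167, 164, 167, 165, 163, 163, 166, 167, 166, 163, 123, 101, 100, 100, 101, 102, 75, 62, 63, 64, 62, 59, 60, 60, 65, 62, 65, 62, 65, 56, 30, 44, 25, 44, 30, 59, 57, 56, 72, 69, 61, 71]
red end 63.71929735958662
134 75.2362111810513
138 73.39298698169245
142 71.53837585575499
```

The stapler is level again in the grip. Its foot spans about -71 to +64 mm from the TCP, and the cutout's walls are at -72 to +68 mm. I'll shift +1.5 mm along and +4 mm across, then press.

Request:
{"method": "move_arm", "body": {
  "targets": [
    [[0,0.0025,0.0065,0,0],[0,0,0,0.003,0],[0,0,0,0.003,0],[0,0,0,0.003,0],[0,0,0,0,0]]
  ]
}}

```text
time: 8.97
tool_pos: [0.463, -0.061, 0.0871]
tool_rot: [0.0, 0.794, 0.607, 0.0]
contact_force: [1.8, -0.2, 3.2]
gripper_width: 0.305
grasp_force: 61.3
```

```bash
python3 -c "
from h import *
rep('w13.png')"
```

```text
pos [ 0.463  -0.061   0.0871] yaw -15.2 Fcase 1.8 0.2 3.2 T [ 0.06 -0.36 -0.04] q [2.000e-04 7.944e-01 6.074e-01 4.000e-04]
[np.int32(161), (np.int32(289), np.int32(360)), (np.int32(289), np.int32(359)), (np.int32(289), np.int32(359))]
```

Request:
{"method": "move_arm", "body": {
  "targets": [
    [[0,0,0,0.004,0],[0,0,0,0.004,0],[0,0,0,0.003,0],[0,0,0,0,0],[0,0,0,0,0]]
  ]
}}

```text
time: 9.43
tool_pos: [0.4627, -0.0608, 0.0805]
tool_rot: [-0.0, 0.794, 0.607, 0.0]
contact_force: [1.7, 1.5, 3.4]
gripper_width: 0.305
grasp_force: 61.3
```

```bash
python3 -c "
from h import *
rep('w14.png')"
```

```text
pos [ 0.4627 -0.0608  0.0805] yaw -15.19 Fcase 1.2 1.9 3.4 T [ 0.27 -0.3  -0.01] q [-0.000e+00  7.944e-01  6.074e-01  4.000e-04]
[np.int32(161), (np.int32(288), np.int32(359)), (np.int32(289), np.int32(359)), (np.int32(289), np.int32(358))]
```

Much freer now (3 N at the same height). Pressing on.

Request:
{"method": "move_arm", "body": {
  "targets": [
    [[0,0,0,0.004,0],[0,0,0,0.004,0],[0,0,0,0.003,0],[0,0,0,0,0],[0,0,0,0,0]]
  ]
}}

```text
time: 9.9
tool_pos: [0.4622, -0.0611, 0.0732]
tool_rot: [-0.0, 0.794, 0.607, -0.0]
contact_force: [2.2, 0.6, 0.6]
gripper_width: 0.305
grasp_force: 60.8
```

Request:
{"method": "move_arm", "body": {
  "targets": [
    [[0,0,0,0.003,0],[0,0,0,0.003,0],[0,0,0,0,0],[0,0,0,0,0]]
  ]
}}

```text
time: 10.23
tool_pos: [0.4626, -0.062, 0.0705]
tool_rot: [0.001, 0.794, 0.607, -0.001]
contact_force: [0.9, -3.9, 5.9]
gripper_width: 0.307
grasp_force: 62.1
```

Request:
{"method": "move_arm", "body": {
  "targets": [
    [[0,0,0,0.003,0],[0,0,0,0.002,0],[0,0,0,0,0],[0,0,0,0,0],[0,0,0,0,0]]
  ]
}}

```text
time: 10.65
tool_pos: [0.4625, -0.0621, 0.0676]
tool_rot: [0.001, 0.794, 0.607, -0.001]
contact_force: [-1.3, -4.3, 5.4]
gripper_width: 0.308
grasp_force: 63.3
```

Run:
```python
from h import *
C,im,c=rep("w15.png")
z0=.052
print([np.linalg.norm(np.diff(ray(C,[[c[c[:,1]==k][:,0].min()-.5,k],[c[c[:,1]==k][:,0].max()+.5,k]],z0),axis=0)).round(4) for k in range(180,300,12)])
```

```text
pos [ 0.4625 -0.0621  0.0676] yaw -15.2 Fcase -0.2 -4.5 5.4 T [-0.4   0.04 -0.04] q [ 0.0008  0.7944  0.6073 -0.0009]
[np.int32(161), (np.int32(287), np.int32(361)), (np.int32(288), np.int32(360)), (np.int32(289), np.int32(359))]
[np.float64(0.0266), np.float64(0.0284), np.float64(0.0279), np.float64(0.0282), np.float64(0.0284), np.float64(0.0279), np.float64(0.0282), np.float64(0.0285), np.float64(0.0279), np.float64(0.0274)]
```

Request:
{"method": "move_arm", "body": {
  "targets": [
    [[0,-0.001,0,0.003,0],[0,0,0,0.003,0],[0,0,0,0,0],[0,0,0,0,0],[0,0,0,0,0]]
  ]
}}

```text
time: 11.12
tool_pos: [0.4628, -0.0623, 0.0673]
tool_rot: [-0.0, 0.794, 0.607, -0.001]
contact_force: [-12.4, 0.7, 28.0]
gripper_width: 0.306
grasp_force: 66.7
```

Run:
```python
from h import *
C,im,c=rep("w16.png")
```

```text
pos [ 0.4628 -0.0623  0.0673] yaw -15.18 Fcase -12.1 -2.5 28.0 T [ 0.44  1.98 -0.02] q [-4.000e-04  7.943e-01  6.075e-01 -1.200e-03]
[np.int32(161), (np.int32(287), np.int32(360)), (np.int32(288), np.int32(360)), (np.int32(288), np.int32(359))]
```

The hard stop is at TCP z 0.0673, matching home (0.010 floor + 0.0574 offset). I relax the press, open and rise.

Request:
{"method": "move_arm", "body": {
  "targets": [
    [[0,0,-0.002,-0.004,0],[0,0,0,-0.001,0],[70,0,0,0,0],[70,0,0,0,0],[70,0,0,0,0]]
  ]
}}

```text
time: 11.58
tool_pos: [0.4597, -0.0608, 0.065]
tool_rot: [-0.002, 0.794, 0.607, -0.001]
contact_force: [-0.6, -0.5, 0.8]
gripper_width: 0.69
grasp_force: 0.0
```

Request:
{"method": "move_arm", "body": {
  "targets": [
    [[70,0,0,0,0],[70,0,0,-0.03,0],[70,0,0,-0.06,0],[70,0,0,-0.05,0],[100,0,0,0,0]]
  ]
}}

```text
time: 12.0
tool_pos: [0.4646, -0.0622, 0.1568]
tool_rot: [0.004, 0.794, 0.607, 0.003]
contact_force: [0.7, -1.6, 1.0]
gripper_width: 0.822
grasp_force: 0.0
```

Request:
{"method": "move_arm", "body": {
  "targets": [
    [[100,0.01,0,0,0],[100,0,0,0,0],[100,0,0,0,0]]
  ]
}}

```text
time: 12.25
tool_pos: [0.4616, -0.0548, 0.1485]
tool_rot: [-0.002, 0.794, 0.608, -0.001]
contact_force: [0.7, 0.4, -0.0]
gripper_width: 1.002
grasp_force: 0.0
```

Run:
```python
from h import *
C,im,c=rep("w17.png"); s=state()
a=np.radians(-15.1); y=np.array([-np.sin(a),np.cos(a)]);x=np.array([np.cos(a),np.sin(a)]); o=np.array([.4616,-.0653])
q=lambda k,z:np.array([(ray(C,[[c[c[:,1]==k][:,0].min()-.5,k],[c[c[:,1]==k][:,0].max()+.5,k]],z)[:,:2]-o)@np.c_[x,y]])[0]*1000
print(c.min(0),c.max(0))
for k in range(c[:,1].min()+12,c[:,1].max()-3,14): w=q(k,.052); print(k,"y",w[:,1].mean().round(1),"x",w[:,0].round(1),"w",(w[1,0]-w[0,0]).round(2))
```

```text
pos [ 0.4616 -0.0548  0.1485] yaw -15.16 Fcase 0.6 0.5 -0.0 T [-0.04  0.03 -0.05] q [-0.0015  0.7942  0.6077 -0.0011]
[np.int32(168), (np.int32(305), np.int32(352)), (np.int32(305), np.int32(351)), (np.int32(306), np.int32(350))]
[305 168] [352 353]
180 y 60.5 x [-14.7  12.4] w 27.13
194 y 52.1 x [-15.5  13.8] w 29.26
208 y 43.5 x [-15.   13.3] w 28.34
222 y 34.8 x [-15.8  13.5] w 29.28
236 y 25.8 x [-15.9  13. ] w 28.97
250 y 16.6 x [-15.5  13.2] w 28.66
264 y 7.2 x [-15.6  13.4] w 28.98
278 y -2.4 x [-15.8  12.9] w 28.65
292 y -12.2 x [-15.9  13.1] w 28.98
306 y -22.2 x [-15.4  13.2] w 28.64
320 y -32.5 x [-15.6  12.7] w 28.3
334 y -43.0 x [-15.7  12.9] w 28.63
348 y -53.7 x [-12.4   9.6] w 22.07
```

Run:
```python
from h import *
C0=cal("wrist"); s=state(); R,t=C0[2],C0[3]
def run(f,tcp,yw,z,rows):
    d=np.radians(yw-yaw(s)); Rz=np.array([[np.cos(d),-np.sin(d),0],[np.sin(d),np.cos(d),0],[0,0,1]])
    o=Rz@(-R.T@t-s["tool_pos"])+np.array(tcp); Rn=R@Rz.T; C=(C0[0],C0[1],Rn,-Rn@o)
    im=cv2.imread("pics/"+f)[...,::-1]; H,S,V=hsv(im); c=blob(((H<8)|(H>172))&(S>140)&(V>60)); W=[];P=[]
    b,e=c[:,1].min()+16,c[:,1].max()-14
    for k in range(b,e):
        q=c[c[:,1]==k][:,0]; w=ray(C,[[q.min()-.5,k],[q.max()+.5,k]],z); W.append(np.linalg.norm(w[1]-w[0])*1000); P.append(w.mean(0)@[.26,.965,0]*1000)
    f1=np.polyfit(P,W,1); print(f,"mean",np.mean(W).round(2),"slope per 100mm",(f1[0]*100).round(2))
run("w2.png",(.627,.1719,.1776),-13.74,.042,0)
run("w3.png",(.6239,.1776,.0905),-13.6,.042,0)
run("w17.png",s["tool_pos"],yaw(s),.052,0)
for f,C in(("scene",cal("scene")),):
    im=snap("scene","s17.png")[1]; H,S,V=hsv(im); m=((H<8)|(H>172))&(S>150)&(V>50); c=blob(m,(300,240,420,300)); print(cv2.boundingRect(c))
    K,d,R_,t_=C; a=np.radians(-15.1); y=np.array([-np.sin(a),np.cos(a)]);x=np.array([np.cos(a),np.sin(a)]); o=np.array([.4616,-.0653])
    for u in(.01,.016):
        for dy in(45,-45): 
            p=cv2.projectPoints(np.r_[o-.0142*x+dy/1000*y,u+.026].reshape(1,1,3),cv2.Rodrigues(R_)[0],t_,K,d)[0].ravel()
            k=int(round(p[0])); q=c[c[:,0]==k][:,1]; print(u,dy,p.round(1),"red bottom row at col",k,q.max() if len(q) else None, "top",q.min() if len(q) else None)
```

```text
w2.png mean 27.92 slope per 100mm 0.36
w3.png mean 27.65 slope per 100mm 0.04
w17.png mean 28.78 slope per 100mm 0.13
(332, 257, 57, 34)
0.01 45 [346.3 289.2] red bottom row at col 346 287 top 272
0.01 -45 [383.4 268.3] red bottom row at col 383 267 top 260
0.016 45 [346.4 287.4] red bottom row at col 346 287 top 272
0.016 -45 [383.7 266.5] red bottom row at col 384 266 top 260
```

The stapler is level. I'll verify its height by touch: a shut gripper pressed at the middle should meet the red top at TCP z of about 0.081 if it is home.

Request:
{"method": "move_arm", "body": {
  "targets": [
    [[0,-0.017,0,0,0],[0,0,0,0.03,0],[0,0,0,0.03,0],[0,0,0,0.02,0],[0,0,0,0,0]]
  ]
}}

```text
time: 12.77
tool_pos: [0.4575, -0.0651, 0.0988]
tool_rot: [-0.003, 0.795, 0.607, -0.002]
contact_force: [-1.4, 0.3, -0.8]
gripper_width: 0.3
grasp_force: 0.0
```

Request:
{"method": "move_arm", "body": {
  "targets": [
    [[0,0,0,0,0],[0,0,0,0,0],[0,0,0,0,0],[0,0,0,0,0],[0,0,0,0,0]]
  ]
}}

```text
time: 13.18
tool_pos: [0.4607, -0.0655, 0.1034]
tool_rot: [0.001, 0.794, 0.607, 0.0]
contact_force: [-0.8, 1.2, -0.0]
gripper_width: 0.003
grasp_force: 0.0
```

Request:
{"method": "move_arm", "body": {
  "targets": [
    [[0,0,0,0.004,0],[0,0,0,0.004,0],[0,0,0,0.004,0],[0,0,0,0,0],[0,0,0,0,0]]
  ]
}}

```text
time: 13.6
tool_pos: [0.4598, -0.0653, 0.0949]
tool_rot: [-0.0, 0.794, 0.607, -0.0]
contact_force: [0.0, 0.2, -0.0]
gripper_width: -0.002
grasp_force: 0.0
```

Request:
{"method": "move_arm", "body": {
  "targets": [
    [[0,0,0,0.006,0],[0,0,0,0.006,0],[0,0,0,0.003,0],[0,0,0,0,0],[0,0,0,0,0]]
  ]
}}

```text
time: 14.02
tool_pos: [0.4599, -0.0653, 0.086]
tool_rot: [-0.0, 0.794, 0.607, -0.0]
contact_force: [-0.4, -0.1, -0.8]
gripper_width: -0.001
grasp_force: 0.0
```

Request:
{"method": "move_arm", "body": {
  "targets": [
    [[0,0,0,0.004,0],[0,0,0,0.003,0],[0,0,0,0,0],[0,0,0,0,0]]
  ]
}}

```text
time: 14.35
tool_pos: [0.46, -0.0653, 0.082]
tool_rot: [-0.0, 0.794, 0.607, -0.0]
contact_force: [0.5, -0.4, 1.0]
gripper_width: 0.001
grasp_force: 0.0
```

Request:
{"method": "move_arm", "body": {
  "targets": [
    [[0,0,0,0.003,0],[0,0,0,0,0],[0,0,0,0,0]]
  ]
}}

```text
time: 14.6
tool_pos: [0.4607, -0.0655, 0.081]
tool_rot: [0.001, 0.794, 0.607, 0.0]
contact_force: [-0.4, 1.1, 3.2]
gripper_width: -0.001
grasp_force: 2.0
```

Contact is at 0.081, so the stapler is home. Next the pin box.

Run:
```python
from h import *
s=state(); plan([.4607,-.0655,.18],yaw(s),[(.472,.150,.17,22.7,6)])
```

```text
[0.0586, -0.0127, 0.0028, -1.0527]
[0.0596, -0.0061, 0.0028, -1.0527]
[0.0599, 0.0005, 0.0028, -1.0527]
[0.0595, 0.007, 0.0028, -1.0527]
[0.0584, 0.0136, 0.0028, -1.0527]
[0.0565, 0.0199, 0.0028, -1.0527]
```

Request:
{"method": "move_arm", "body": {
  "targets": [
    [[0,0,0,0.004,0],[0,0,0,0,0],[0,0,0,-0.06,0],[0,0,0,-0.06,0],[0,0,0,-0.05,0]]
  ]
}}

```text
time: 15.02
tool_pos: [0.46, -0.0653, 0.1814]
tool_rot: [0.0, 0.794, 0.607, 0.0]
contact_force: [1.3, -0.5, 1.1]
gripper_width: 0.004
grasp_force: 0.0
```

Request:
{"method": "move_arm", "body": {
  "targets": [
    [[100,0.0586,-0.0127,0.003,-1],[100,0.0596,-0.006,0.003,-1],[100,0.06,0.0005,0.003,-1],[100,0.0595,0.007,0.003,-1],[100,0.0584,0.0136,0.003,-1]]
  ]
}}

```text
time: 15.43
tool_pos: [0.4713, 0.1157, 0.1707]
tool_rot: [0.0, 0.608, 0.794, 0.0]
contact_force: [0.4, 0.1, 0.9]
gripper_width: 0.708
grasp_force: 0.0
```

Request:
{"method": "move_arm", "body": {
  "targets": [
    [[100,0.0565,0.02,0.003,-1],[100,0,0,0,-0.32],[100,0,0,0,0],[100,0,0,0,0],[100,0,0,0,0]]
  ]
}}

```text
time: 15.85
tool_pos: [0.4744, 0.1493, 0.1689]
tool_rot: [-0.0, 0.555, 0.832, -0.0]
contact_force: [0.4, -0.5, -0.4]
gripper_width: 0.997
grasp_force: 0.0
```

```bash
cat >> h.py <<'E'
def box(f,z):
    s=state(); C,im=snap("wrist",f); H,S,V=hsv(im); m=((H>78)&(H<108)&(S>70)).astype(np.uint8); m[380:]=0
    c=blob(m); c=cv2.convexHull(c).reshape(-1,2); print("pos",s["tool_pos"].round(4),"yaw",round(yaw(s),2),"F",s["contact_force"].round(1),"bbox",c.min(0),c.max(0),"box",rect(C,c,z)); return C,im,c
E
python3 -c "
from h import *
box('b1.png',.028)"
```

```text
pos [0.4744 0.1493 0.1689] yaw 22.62 F [ 0.4 -0.5 -0.4] bbox [295 187] [362 278] box [474.7 156.4  70.9  50.1  22.6]
```

Request:
{"method": "move_arm", "body": {
  "targets": [
    [[100,0.0105,0.005,0.06,0],[100,0,0,0.06,0],[100,0,0,0.05,0],[100,0,0,0,0],[100,0,0,0,0]]
  ]
}}

```text
time: 16.32
tool_pos: [0.4735, 0.1559, 0.0657]
tool_rot: [-0.002, 0.555, 0.832, -0.001]
contact_force: [0.9, 1.3, -0.1]
gripper_width: 0.998
grasp_force: 0.0
```

```bash
python3 -c "
from h import *
box('b2.png',.028)"
```

```text
pos [0.4735 0.1559 0.0657] yaw 22.61 F [ 0.9  1.3 -0.1] bbox [273 222] [382 362] box [474.8 157.1  72.2  50.5  22.7]
```

Request:
{"method": "move_arm", "body": {
  "targets": [
    [[100,0.001,0.001,0.02,0],[100,0,0,0.023,0],[100,0,0,0,0],[100,0,0,0,0],[0,0,0,0,0]]
  ]
}}

```text
time: 16.78
tool_pos: [0.4763, 0.1579, 0.0427]
tool_rot: [0.001, 0.554, 0.833, 0.001]
contact_force: [0.3, -0.2, -0.1]
gripper_width: 0.884
grasp_force: 0.0
```

Request:
{"method": "move_arm", "body": {
  "targets": [
    [[0,0,0,0,0],[0,0,0,0,0],[0,0,0,0,0],[0,0,0,0,0],[0,0,0,0,0]]
  ]
}}

```text
time: 17.2
tool_pos: [0.4765, 0.158, 0.0429]
tool_rot: [0.001, 0.554, 0.833, 0.001]
contact_force: [-0.6, 0.1, 5.8]
gripper_width: 0.578
grasp_force: 62.7
```

Run:
```python
from h import *
s=state(); print(s["tool_pos"],yaw(s),s["gripper_width"],s["grasp_force"],s["contact_force"])
plan([*s["tool_pos"][:2],.13],yaw(s),[(.5453,-.088,.11,-15.1,7)])
```

```text
[0.4765361  0.15799442 0.0429122 ] 22.72423492177285 0.5776403359872601 62.66591191291809 [-0.63511962  0.09188251  5.83329173]
[-0.0603, -0.0075, 0.0048, 0.9006]
[-0.0608, -0.0018, 0.0048, 0.9006]
[-0.0607, 0.0039, 0.0048, 0.9006]
[-0.06, 0.0096, 0.0048, 0.9006]
[-0.0589, 0.0152, 0.0048, 0.9006]
[-0.0572, 0.0207, 0.0048, 0.9006]
[-0.055, 0.026, 0.0048, 0.9006]
```

Request:
{"method": "move_arm", "body": {
  "targets": [
    [[0,0,0,-0.045,0],[0,0,0,-0.055,0],[0,0,0,-0.045,0],[0,-0.06,-0.0075,0.005,0.9],[0,-0.061,-0.002,0.005,0.9]]
  ]
}}

```text
time: 17.62
tool_pos: [0.4963, 0.088, 0.1252]
tool_rot: [0.002, 0.63, 0.777, 0.002]
contact_force: [1.3, -0.4, -0.8]
gripper_width: 0.581
grasp_force: 62.6
```

Request:
{"method": "move_arm", "body": {
  "targets": [
    [[0,-0.061,0.004,0.005,0.9],[0,-0.06,0.0096,0.005,0.9],[0,-0.059,0.015,0.005,0.9],[0,-0.057,0.0207,0.005,0.9],[0,-0.055,0.026,0.005,0.9]]
  ]
}}

```text
time: 18.03
tool_pos: [0.5436, -0.09, 0.1068]
tool_rot: [-0.0, 0.795, 0.606, -0.0]
contact_force: [1.1, 0.6, -0.4]
gripper_width: 0.582
grasp_force: 62.6
```

Request:
{"method": "move_arm", "body": {
  "targets": [
    [[0,0,0,0,0],[0,0,0,0,0],[0,0,0,0,0]]
  ]
}}

```text
time: 18.28
tool_pos: [0.5432, -0.088, 0.1068]
tool_rot: [-0.001, 0.794, 0.608, -0.0]
contact_force: [-0.4, -1.0, -0.0]
gripper_width: 0.581
grasp_force: 62.6
```

Run:
```python
from h import *
s=state(); C,im=snap("wrist","b3.png"); print(s["tool_pos"],yaw(s),s["grasp_force"])
a=np.radians(-15.15); y=np.array([-np.sin(a),np.cos(a)]);x=np.array([np.cos(a),np.sin(a)]); p=s["tool_pos"][:2]
H,S,V=hsv(im); m=((H>78)&(H<108)&(S>70)).astype(np.uint8); m[:,:200]=0; m[:,450:]=0; c=blob(m); print("lid bbox",c.min(0),c.max(0))
z=s["tool_pos"][2]-.043+.028
for k in range(c[:,1].min(),c[:,1].min()+50,8):
    q=c[c[:,1]==k][:,0]; w=(ray(C,[[q.min()-.5,k],[q.max()+.5,k]],z)[:,:2]-p)@np.c_[x,y]*1000; print(k,q.min(),q.max(),w.round(1).tolist())
g=cv2.cvtColor(im,cv2.COLOR_RGB2GRAY); r=c[:,1].min(); u=int(c[:,0].mean())
print("col profile up from lid",u,r,g[r-40:r+4,u].tolist())
K,d,R,t=C
B=np.array([.5453,-.088]); P=[np.r_[B+i*.031*x+j*.041*y,.032] for i,j in((-1,1),(1,1))]
print("expected cutout outer corners",cv2.projectPoints(np.array(P).reshape(-1,1,3),cv2.Rodrigues(R)[0],t,K,d)[0].reshape(-1,2).round(1).tolist())
```

```text
[ 0.54322577 -0.088039    0.10677144] -15.068120366408959 62.57222056388855
lid bbox [260 235] [388 394]
235 265 383 [[-23.8, 36.0], [22.7, 36.0]]
243 260 388 [[-25.9, 32.7], [24.8, 32.8]]
251 260 388 [[-26.0, 29.5], [24.9, 29.5]]
259 261 387 [[-25.8, 26.1], [24.7, 26.2]]
267 261 387 [[-26.0, 22.8], [24.9, 22.9]]
275 261 387 [[-26.1, 19.4], [25.0, 19.5]]
283 262 386 [[-25.9, 16.0], [24.8, 16.0]]
col profile up from lid 323 235 [91, 92, 85, 81, 66, 63, 65, 65, 74, 78, 86, 82, 87, 87, 83, 84, 89, 81, 85, 79, 85, 80, 84, 84, 87, 91, 81, 84, 82, 79, 82, 79, 84, 88, 93, 92, 89, 99, 97, 70, 35, 39, 42, 42]
expected cutout outer corners [[272.5, 199.6], [385.2, 199.7]]
```

Run:
```python
import cv2
g=cv2.cvtColor(cv2.imread("pics/b3.png"),cv2.COLOR_BGR2GRAY)
for r in(212,220,228): print(r,g[r,256:292].tolist(),"|",g[r,370:404].tolist())
```

```text
212 [85, 85, 86, 90, 84, 88, 83, 91, 87, 87, 85, 81, 89, 86, 82, 87, 81, 76, 64, 62, 64, 65, 62, 56, 51, 62, 82, 87, 88, 85, 80, 85, 82, 87, 82, 86] | [80, 82, 103, 125, 130, 108, 61, 47, 71, 102, 111, 108, 105, 103, 106, 136, 150, 153, 145, 149, 153, 151, 148, 153, 149, 147, 151, 149, 155, 155, 143, 99, 35, 31]
220 [82, 80, 81, 84, 83, 79, 84, 85, 84, 84, 88, 85, 85, 84, 89, 87, 83, 79, 64, 68, 66, 65, 65, 58, 49, 52, 73, 87, 85, 84, 80, 81, 85, 85, 78, 85] | [154, 155, 151, 146, 122, 76, 49, 54, 79, 110, 108, 107, 104, 108, 121, 147, 154, 150, 152, 151, 149, 152, 148, 149, 144, 146, 148, 146, 149, 135, 73, 28, 24, 44]
228 [85, 85, 81, 86, 82, 83, 87, 84, 81, 85, 82, 82, 83, 77, 83, 87, 86, 89, 87, 82, 85, 88, 87, 83, 82, 79, 76, 80, 78, 82, 91, 91, 89, 87, 95, 84] | [109, 101, 80, 79, 78, 79, 75, 73, 85, 111, 105, 109, 92, 86, 121, 153, 147, 148, 146, 149, 147, 147, 147, 148, 148, 149, 146, 148, 149, 140, 104, 32, 16, 42]
```

The cutout edges in the image, (273,385) at row 199, match expectation. I shift +2.5 mm in x and lower.

Request:
{"method": "move_arm", "body": {
  "targets": [
    [[0,0.001,0.0042,0.015,0],[0,0,0,0.015,0],[0,0,0,0.015,0],[0,0,0,0,0],[0,0,0,0,0]]
  ]
}}

```text
time: 18.75
tool_pos: [0.5453, -0.0877, 0.0788]
tool_rot: [-0.001, 0.794, 0.609, -0.001]
contact_force: [0.4, 0.3, -0.4]
gripper_width: 0.579
grasp_force: 62.6
```

Request:
{"method": "move_arm", "body": {
  "targets": [
    [[0,0,0,0.005,0],[0,0,0,0.004,0],[0,0,0,0.004,0],[0,0,0,0,0],[0,0,0,0,0]]
  ]
}}

```text
time: 19.17
tool_pos: [0.5464, -0.0885, 0.0726]
tool_rot: [0.0, 0.794, 0.608, 0.0]
contact_force: [-0.3, -0.4, -0.7]
gripper_width: 0.579
grasp_force: 62.6
```

Request:
{"method": "move_arm", "body": {
  "targets": [
    [[0,0,0,0.004,0],[0,0,0,0.004,0],[0,0,0,0.003,0],[0,0,0,0,0],[0,0,0,0,0]]
  ]
}}

```text
time: 19.58
tool_pos: [0.5473, -0.0874, 0.0692]
tool_rot: [-0.001, 0.794, 0.608, 0.001]
contact_force: [-6.4, 8.9, 17.4]
gripper_width: 0.579
grasp_force: 64.7
```

Request:
{"method": "move_arm", "body": {
  "targets": [
    [[0,0,0,0.004,0],[0,0,0,0.003,0],[0,0,0,0,0],[0,0,0,0,0]]
  ]
}}

```text
time: 19.92
tool_pos: [0.5468, -0.0875, 0.0625]
tool_rot: [-0.0, 0.794, 0.608, 0.001]
contact_force: [-0.7, 5.4, 5.1]
gripper_width: 0.579
grasp_force: 64.3
```

Request:
{"method": "move_arm", "body": {
  "targets": [
    [[0,0.001,0,0.003,0],[0,0,0,0.002,0],[0,0,0,0,0],[0,0,0,0,0]]
  ]
}}

```text
time: 20.25
tool_pos: [0.5469, -0.088, 0.0608]
tool_rot: [-0.0, 0.794, 0.608, -0.0]
contact_force: [-6.4, 2.8, 13.9]
gripper_width: 0.583
grasp_force: 65.2
```

Box at 0.0608, which matches home. I release, rise, shut the gripper and check by pressing on the middle of the lid.

Request:
{"method": "move_arm", "body": {
  "targets": [
    [[0,0,0,-0.002,0],[90,0,0,0,0],[90,0,0,0,0],[90,0,0,0,0],[90,0,0,0,0]]
  ]
}}

```text
time: 20.67
tool_pos: [0.5464, -0.0881, 0.0595]
tool_rot: [0.0, 0.794, 0.608, -0.0]
contact_force: [-0.5, 0.0, -0.8]
gripper_width: 0.9
grasp_force: 0.0
```

Request:
{"method": "move_arm", "body": {
  "targets": [
    [[90,0,0,-0.03,0],[90,0,0,-0.05,0],[0,0,0,0,0],[0,0,0,0,0],[0,0,0,0,0]]
  ]
}}

```text
time: 21.08
tool_pos: [0.5464, -0.0879, 0.1076]
tool_rot: [-0.0, 0.794, 0.608, -0.0]
contact_force: [-1.0, -0.2, 0.5]
gripper_width: 0.489
grasp_force: 0.0
```

```bash
python3 -c "
from h import *
s=state(); print(s['tool_pos'],s['gripper_width']); print(box('b4.png',.046)[2].tolist()[:0])"
```

```text
[ 0.5463621  -0.08788174  0.10764053] 0.4885985371025373
pos [ 0.5464 -0.0879  0.1076] yaw -15.08 F [-1.  -0.2  0.5] bbox [275 215] [372 340] box [545.1 -88.5  72.6  51.2 -15.1]
[]
```

Request:
{"method": "move_arm", "body": {
  "targets": [
    [[0,0,0,0,0],[0,0,0,0,0],[0,0,0,0,0],[0,0,0,0.02,0],[0,0,0,0,0]]
  ]
}}

```text
time: 21.55
tool_pos: [0.545, -0.0874, 0.0932]
tool_rot: [-0.002, 0.794, 0.608, -0.001]
contact_force: [-0.2, -0.1, -0.8]
gripper_width: -0.002
grasp_force: 0.0
```

Request:
{"method": "move_arm", "body": {
  "targets": [
    [[0,0,0,0.012,0],[0,0,0,0.012,0],[0,0,0,0.01,0],[0,0,0,0.003,0],[0,0,0,0,0]]
  ]
}}

```text
time: 21.97
tool_pos: [0.5458, -0.0876, 0.0725]
tool_rot: [-0.001, 0.794, 0.608, -0.001]
contact_force: [-1.0, -0.5, -0.6]
gripper_width: -0.003
grasp_force: 0.0
```

Request:
{"method": "move_arm", "body": {
  "targets": [
    [[0,0,0,0.003,0],[0,0,0,0.002,0],[0,0,0,0,0],[0,0,0,0,0]]
  ]
}}

```text
time: 22.3
tool_pos: [0.5467, -0.0879, 0.071]
tool_rot: [0.0, 0.794, 0.608, 0.0]
contact_force: [0.4, 0.1, 0.2]
gripper_width: 0.0
grasp_force: 0.0
```

Request:
{"method": "move_arm", "body": {
  "targets": [
    [[0,0,0,0.002,0],[0,0,0,0.002,0],[0,0,0,0,0],[0,0,0,0,0]]
  ]
}}

```text
time: 22.63
tool_pos: [0.5469, -0.0881, 0.0705]
tool_rot: [0.0, 0.794, 0.608, -0.0]
contact_force: [-5.9, 0.4, 12.4]
gripper_width: 0.002
grasp_force: 5.7
```

Request:
{"method": "move_arm", "body": {
  "targets": [
    [[0,0,0,-0.03,0],[0,0,0,-0.06,0],[0,0,0,-0.06,0],[0,0,0,-0.03,0],[0,0,0,0,0]]
  ]
}}

```text
time: 23.05
tool_pos: [0.5498, -0.0887, 0.1829]
tool_rot: [0.004, 0.794, 0.608, 0.003]
contact_force: [0.0, 0.0, 0.6]
gripper_width: 0.002
grasp_force: 0.0
```

Request:
{"method": "move_arm", "body": {
  "targets": [
    [[0,0.03,0,0,0],[0,0.04,0,0,0],[0,0,0,0,0],[0,0,0,0,0],[0,0,0,0,0]]
  ]
}}

```text
time: 23.47
tool_pos: [0.5569, -0.0473, 0.1754]
tool_rot: [-0.0, 0.794, 0.608, -0.001]
contact_force: [0.9, -0.9, 0.9]
gripper_width: 0.0
grasp_force: 0.0
```

Run:
```python
from h import *
C,im,c=box("b5.png",.046)
H,S,V=hsv(im); r=blob(((H<8)|(H>172))&(S>140)&(V>60)); print("stapler",rect(C,r,.052))
s=state(); print(s["time"],s["contact_force"])
```

```text
pos [ 0.5569 -0.0473  0.1754] yaw -15.06 F [ 0.9 -0.9  0.9] bbox [481 251] [583 344] box [ 698.6 -126.6   72.6   67.5   47.9]
stapler [466.6 -52.9 110.1  30.1 -15.4]
23.5167 [ 0.05486739 -0.22396614 -0.29928829]
```

```bash
python3 -c "
from h import *
print(job.job_done())"
```

```text
the job is handed in; nothing more can be done
None
```

The stapler, then the box of pins, are each pressed upright to the bottom of their own cutouts and let go. A touch check on top of each met it at the height expected when fully home. The job is handed in with the gripper clear, and the tape, weight and keys were not touched.

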